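# Show the helper which bottle goes into which well

## Task

Show a helper how to fill the dosing box: with a fingertip, gently push the box's cover by its orange ramp all the way open (no pinching), then point straight down at the cap of the pink bottle from just above it (a few centimetres) for two seconds, then point straight down at the middle of the uncovered blue well in the same way, just above its mouth, for two seconds, and finish still pointing there. Do not touch any bottle or the other things on the counter, and point at no other bottle on the way.

Things in the scene. Friction and masses are not known exactly. Their poses are not given: they have to be found in the camera images.
- pink_bottle: the pink bottle with a white cap and pale label, 80 mm across, 220 mm tall, loose; origin at the centre of its underside, z up
- pink_bottle_cap (a point): centre of the top of the pink bottle's white cap, 220 mm above the work surface
- green_bottle: bright green bottle with a green cap, 62 mm across, 190 mm tall, loose; origin at the centre of its underside
- white_bottle: white bottle with a blue cap, 70 mm across, 200 mm tall, loose; origin at the centre of its underside
- amber_bottle: amber-brown bottle with a black cap and pale label, 66 mm across, 170 mm tall, loose; origin at the centre of its underside
- green_bottle_cap (a point): centre of the top of the green bottle's cap
- white_bottle_cap (a point): centre of the top of the white bottle's cap
- amber_bottle_cap (a point): centre of the top of the amber bottle's cap
- dosing_box: fixed white open-topped dosing box, 112 (x) x 230 (y) x 60 mm high, walls 5 mm; origin at the centre of its underside, y along its length. Two square wells side by side, about 102 x 105 mm, 53 mm deep: the one towards -y has a blue floor, the one towards +y a grey floor. It is turned by up to 0.4 rad from the table's axes
- blue_well (a point): centre of the mouth of the blue-floored well, level with the box's rim, 60 mm above the work surface; axes as the box. Wholly or mostly hidden under the cover at the start
- cover (a joint): the flat grey cover that slides along the top of the box, in m: 0 = blue well fully covered, 0.114 = at its stop, fully open (over the grey well). It moves along the box's +y, starts between 0 and 0.025, needs about 1.5 N and stays where it is left.
- cover_push (a point): middle of the steep upright face of the cover's orange ramp, where a fingertip pushes along the box's +y; moves with the cover; axes as the box. Cover plate 112 x 112 mm, its top 65.5 mm above the work surface. The ramp is 96 mm wide along x and rises 24 mm above the plate; the steep face looks to -y, 41 mm from the plate's -y edge, and the ramp slopes down over 55 mm towards +y
- green_cup: open green plastic cup, 72 mm across, 95 mm tall, loose; origin at the centre of its underside
- paper_roll: white paper roll standing on end, 106 mm across, 100 mm tall, loose; origin at the centre of its underside
- wipes_tub: turquoise wipes tub with a white flap, 110 x 190 x 70 mm, loose; origin at the centre of its underside
- soap: cream bar of soap, 55 x 85 x 28 mm, loose; origin at the centre of its underside

How it is judged:
By the outcome, as a careful person would: the job done as asked, in the order asked, and still so for the second after the job is handed in, with the robot touching nothing.
It also fails if it takes over 56 s, if anything falls off the work surface, if the arm or the gripper's body presses on something with over 40 N, if the wrist force passes 120 N, or if a joint passes its speed limit or range.

## Robot

A 6-joint arm with a two-finger parallel gripper is mounted at the origin on the work surface. World frame = base frame: x ahead of the robot, y to its left, z up, the work surface at z = 0. Lengths are in m, angles in degrees, forces in N, time in s.
With the tool pointing down it reaches from about 0.35 to 0.875 m from the base axis. Payload 4.2 kg.
Tool frame: the origin (TCP) lies between the finger pads, 19 mm behind the fingertips; this is the grasp point; z points along the fingers, y is the line along which they close (so a half turn about z gives the same grasp; the last joint's range is limited). The gripper opens to 87 mm and grips with 3 to 60 N. Pads are 19 mm wide; open, the fingers measure 117 mm over their backs; the gripper's body (75 mm by 190 mm) begins 51 mm behind the grasp point.
Start: joints at [-60.012, 22.042, 0.453, 0, -68.411, -14.817], TCP at [0.164, -0.603, 0.241] pointing down, gripper open.
Joint ranges: [-179.83, 179.83], [-69.29, 118.12], [-61.27, 80.66], [-181.25, 117.63], [-171.15, -9.14], [-177.46, 177.46]. Speed limits (degrees/s): [159.86, 159.86, 180, 180, 180, 180].

## Interface

Orientations are given as a 3x3 rotation matrix whose columns are the frame's x, y, z axes.
In Python, from station import r, capture gives the robot as it stands (r), with the cameras as plain functions.
- The arm moves only by the shell command python3 steer.py 'ROWS'. ROWS is one flat JSON list of numbers that holds 1 to 8 rows one after another, with no inner brackets; each row has 7 numbers: the opening from 0.0 (shut) to 1.0 (fully open), then dx, dy, dz in shares of 1 m (1.0 is 1 m), then a rotation vector rx, ry, rz in a scale on which 1.0 is 60 degrees; each row is the pose to reach, as a shift and turn from the pose commanded when the command began, along the tool's axes at that moment; what a row does not reach only later rows make up. A row lasts 1/10 s, in which the tool goes at most 0.05 m and 8.59 degrees, less where a joint would pass 70% of its speed; a pose out of reach is approached as far as the arm can. The fingers move at their own pace and stop on an object; the grip force is fixed at half the most. Time passes only in rows, so rows that do not move let the fingers close. It prints the time, the measured TCP pose, the force, the opening and the grip force at its end. No shift or turn number may pass 1 either way. Input that does not fit is refused with a message, and nothing moves.
- r.sense(): the state, without advancing time (a new reading comes with each control period).
- capture(name): name is "scene" or "top"; returns a dict with "pixels" (480x640x3 uint8, red, green, blue), "z_map" (480x640 float32, m along the optical axis (not along the pixel's ray), 0 where there is no reading), "K" (3x3 intrinsics, pixels), "world_from_camera" (4x4, takes a point from camera to world coordinates). Camera axes: x right, y up, looking along -z (the intrinsics and any distortion apply to the point x, -y, -z); pixel columns grow to the right and rows downward; lengths in m; the calibration is good to about 2 mm. A picture is of the moment at which its call begins.
- r.finish_job(): hands the job in; it is judged then, once.
The state is a dict: "time_s": time; "joints": joint angles; "joint_velocities": joint speeds; "effort": joint torques, N m; "tcp_pos": TCP position; "ee_rot": TCP orientation; "wrist_force": force on the tool from outside, world axes, zero at the start; "moment": the same for the moment, N m; "gripper_width": opening from 0.0 (shut) to 1.0 (fully open); "gripper_force": force on a finger pad.
Only numpy, scipy, OpenCV 4.12 (cv2) and the standard library are available. Lean on these libraries where they do the work, as an engineer would, in place of code of your own. Each camera call takes 0.05 s, during which the arm holds its last target. There are 200 camera calls.

## Working session

There is one attempt and no reset: what is moved stays moved. The work goes in short steps, Python scripts to look and compute and a shell command to move; the robot and the scene stay as the last step left them, time stands still between calls to the robot, and variables do not carry over. Pictures are saved under pics/ and viewed, at most 10 in all, crops included, and the job is handed in when it is done.

```bash
ls; mkdir -p pics
python3 - <<'E'
from station import r, capture
import cv2,numpy as np
for n in("scene","top"):
    c=capture(n); np.savez(f"pics/{n}0.npz",**c); cv2.imwrite(f"pics/{n}0.png",c["pixels"][:,:,::-1])
    print(n,c["K"],c["world_from_camera"],[k for k in c])
s=r.sense();print(s["time_s"],s["tcp_pos"],s["ee_rot"])
E
```

```text
pics
station.py
steer.py
scene [[600.55008877   0.         318.11655744]
 [  0.         600.55008877 236.80995751]
 [  0.           0.           1.        ]] [[ 0.83915805 -0.35588974  0.41128611  1.18565678]
 [ 0.54378852  0.56343465 -0.62196096 -0.88759466]
 [-0.01038332  0.74557621  0.66633948  1.0981354 ]
 [ 0.          0.          0.          1.        ]] ['pixels', 'z_map', 'K', 'world_from_camera']
top [[547.25974122   0.         318.91213559]
 [  0.         547.25974122 227.73308179]
 [  0.           0.           1.        ]] [[ 0.00841039  0.98968594 -0.14300702  0.44016045]
 [-0.99991642  0.00691924 -0.01092123 -0.02890672]
 [-0.00981909  0.14308692  0.98966142  1.36984285]
 [ 0.          0.          0.          1.        ]] ['pixels', 'z_map', 'K', 'world_from_camera']
0.1 [ 0.16347222 -0.60272594  0.24027999] [[-9.65173269e-01 -2.61610706e-01 -6.31989677e-04]
 [-2.61611439e-01  9.65171506e-01  1.84918376e-03]
 [ 1.26212158e-04  1.95011846e-03 -9.99998091e-01]]
```

View pics/top0.png

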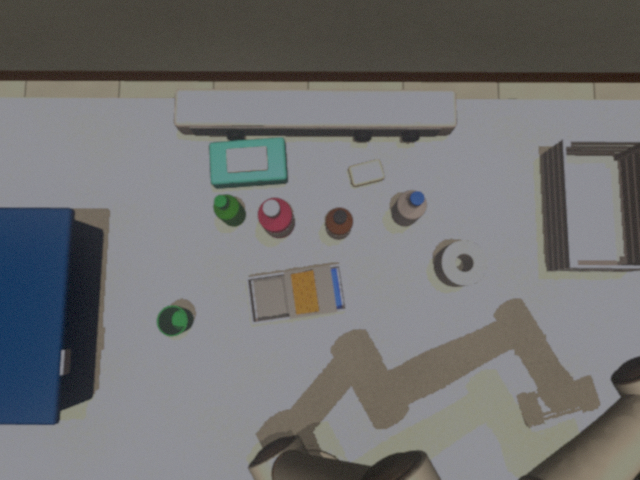

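View pics/scene0.png

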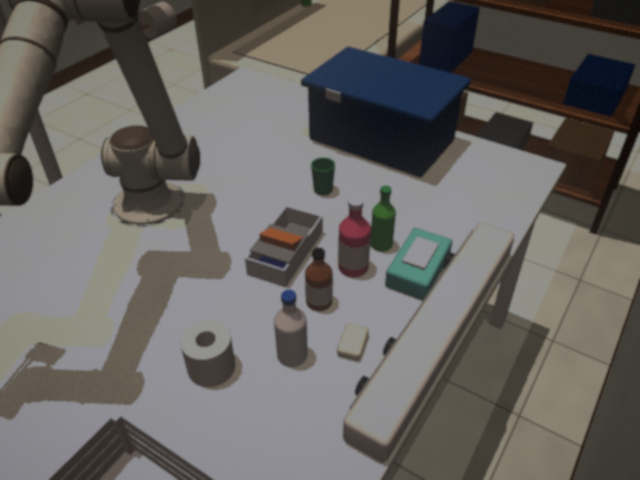

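The top view shows the dosing box around (297,292), orange ramp at (306,292), blue strip at (338,287). The pink bottle's cap is at (271,208), with green at (222,202), amber at (339,218) and white at (416,200). The cover opens towards image left.

```bash
cat > h.py <<'E'
import numpy as np,cv2
def ray(c,u,v,z):
    K,T=c["K"],c["world_from_camera"]; d=T[:3,:3]@np.array([(u-K[0,2])/K[0,0],-(v-K[1,2])/K[1,1],-1.]); o=T[:3,3]
    return o+d*(z-o[2])/d[2]
def mask(c,lo,hi,roi):
    h=cv2.cvtColor(c["pixels"],cv2.COLOR_RGB2HSV); m=cv2.inRange(h,np.array(lo),np.array(hi)); k=np.zeros_like(m)
    x0,y0,x1,y1=roi; k[y0:y1,x0:x1]=m[y0:y1,x0:x1]; return k
def big(m): return max(cv2.findContours(m,cv2.RETR_EXTERNAL,cv2.CHAIN_APPROX_NONE)[0],key=cv2.contourArea)
E
python3 - <<'E'
import numpy as np,cv2
from h import *
t=dict(np.load("pics/top0.npz"));s=dict(np.load("pics/scene0.npz"))
o=big(mask(t,(8,150,80),(25,255,255),(280,260,330,325)));R=cv2.minAreaRect(o);print("orange",R)
for p in cv2.boxPoints(R): print(p,ray(t,*p,.0895).round(4),ray(t,*p,.0655).round(4))
b=big(mask(t,(105,110,60),(125,255,255),(325,255,350,320)));R=cv2.minAreaRect(b);print("blue",R)
for p in cv2.boxPoints(R): print(p,ray(t,*p,.06).round(4),ray(t,*p,.007).round(4))
# cap: scan hsv near cap
h=cv2.cvtColor(t["pixels"],cv2.COLOR_RGB2HSV)
def cap(c,roi,smax,vmin):
    m=mask(c,(0,0,vmin),(180,smax,255),roi);q=big(m);(x,y),rad=cv2.minEnclosingCircle(q);return x,y,rad,cv2.contourArea(q)
print(cap(t,(258,194,285,218),90,110), h[200:218:3,262:282:3,1])
x,y,*_=cap(t,(258,194,285,218),90,110)
P=ray(t,x,y,.22);print("capT",P)
for n,c in(("t",t),("s",s)):
    big_=cv2.resize(c["pixels"][185:330,200:355] if n=="t" else c["pixels"][185:290,230:400],None,fx=4 if n=="t" else 4,fy=4,interpolation=cv2.INTER_CUBIC)
    cv2.imwrite(f"pics/crop_{n}.png",big_[:,:,::-1])
z=t["z_map"];
for u,v in((271,208),(306,292),(222,202),(339,218),(416,200)):
    d=z[v,u];K=t["K"];T=t["world_from_camera"];print(u,v,(T@np.array([(u-K[0,2])/K[0,0]*d,-(v-K[1,2])/K[1,1]*d,-d,1]))[:3].round(3))
E
```

```text
orange ((304.41943359375, 291.9564208984375), (38.72548294067383, 20.773273468017578), 81.57302856445312)
[291.30734 274.3249 ] [0.5147 0.0488 0.0895] [0.5161 0.0503 0.0655]
[311.85635 271.28058] [0.5222 0.0008 0.0895] [0.5238 0.0014 0.0655]
[317.53152 309.58795] [ 0.4338 -0.0132  0.0895] [ 0.4337 -0.0129  0.0655]
[296.9825  312.63226] [0.4264 0.0343 0.0895] [0.4261 0.0355 0.0655]
blue ((336.11126708984375, 287.9083251953125), (38.61796569824219, 4.400766849517822), 81.46923065185547)
[331.07092 269.13937] [ 0.5296 -0.0444  0.06  ] [ 0.5332 -0.045   0.007 ]
[335.42297 268.48654] [ 0.5312 -0.0548  0.06  ] [ 0.5349 -0.0558  0.007 ]
[341.1516  306.67728] [ 0.4409 -0.0687  0.06  ] [ 0.4409 -0.0703  0.007 ]
[336.79956 307.3301 ] [ 0.4393 -0.0584  0.06  ] [ 0.4393 -0.0596  0.007 ]
(271.0, 203.0, 15.811488151550293, 387.0) [[ 10  34  31  17  27 130 124]
 [ 58   9  10  14  12   8 133]
 [ 81  12  10  10  12   9 101]
 [ 78  14  12  10   9  10  98]
 [132  11  12  12  12   8 119]
 [142 114  14   6   7  69 136]]
capT [0.6590465  0.08671232 0.22      ]
271 208 [0.648 0.086 0.22 ]
306 292 [0.474 0.014 0.078]
222 202 [0.667 0.198 0.188]
339 218 [ 0.636 -0.06   0.166]
416 200 [ 0.672 -0.227  0.198]
```

View pics/crop_t.png

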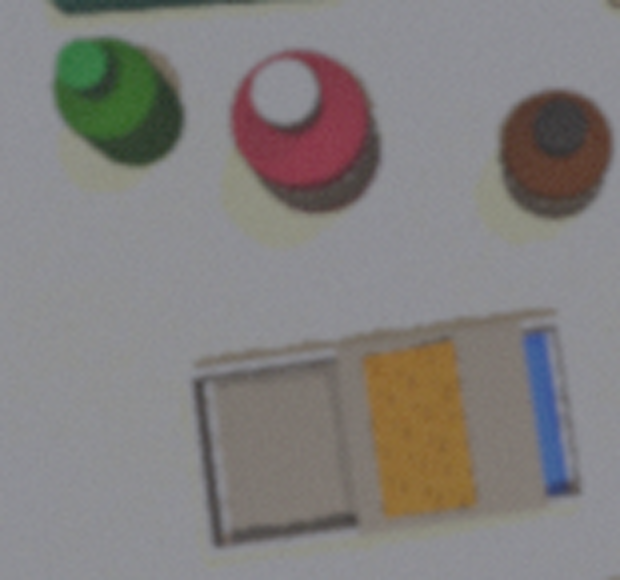

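```bash
cat >> h.py <<'E'
def cloud(c,roi):
    x0,y0,x1,y1=roi;K,T=c["K"],c["world_from_camera"];v,u=np.mgrid[y0:y1,x0:x1];d=c["z_map"][y0:y1,x0:x1]
    P=np.stack([(u-K[0,2])/K[0,0]*d,-(v-K[1,2])/K[1,1]*d,-d],-1)@T[:3,:3].T+T[:3,3];return P[d>0]
def rel(s,p,rot=None):  # shift in tool axes to world point p
    return (s["ee_rot"].T@(np.array(p)-s["tcp_pos"])).round(4)
E
python3 - <<'E'
from h import *
from station import r, capture
t=dict(np.load("pics/top0.npz"));s=dict(np.load("pics/scene0.npz"))
m=mask(t,(0,0,120),(180,60,255),(263,199,280,217));q=big(m);(x,y),rad=cv2.minEnclosingCircle(q);M=cv2.moments(q);print(x,y,rad,M['m10']/M['m00'],M['m01']/M['m00'],ray(t,x,y,.22))
P=cloud(t,(258,194,285,222));P=P[P[:,2]>.212];print("top",len(P),P.mean(0),P.min(0),P.max(0))
P=cloud(s,(340,190,375,215));P=P[P[:,2]>.215];print("scene",len(P),P.mean(0),(P.min(0)+P.max(0))/2,P.max(0))
P=cloud(t,(240,255,350,330));P=P[(P[:,2]>.053)];R=cv2.minAreaRect(P[:,:2].astype(np.float32));print("box",R,cv2.boxPoints(R))
S=r.sense()
face=np.array([.478,-.0074]);th=np.radians(8.7);yb=np.array([-np.sin(th),np.cos(th)])
p=face-.045*yb;print(rel(S,[*p,.20]),rel(S,[*p,.092]),p)
E
```

```text
269.7592468261719 205.75926208496094 9.559144020080566 270.1494252873563 206.75779967159275 [0.65303182 0.08924099 0.22      ]
top 215 [0.6494716  0.08782283 0.2195335 ] [0.63172232 0.07115816 0.21374325] [0.6657804  0.10600266 0.22524057]
scene 128 [0.64962795 0.0861353  0.21963707] [0.64933013 0.08739214 0.21972541] [0.66650245 0.10472276 0.22435379]
box ((0.47161388397216797, 0.039812974631786346), (0.11208104342222214, 0.23004844784736633), 8.797711372375488) [[ 0.39864016  0.14491269]
 [ 0.43382525 -0.08242913]
 [ 0.5445876  -0.06528674]
 [ 0.5094025   0.16205508]]
[-0.4543  0.4475  0.0411] [-0.4543  0.4473  0.1491] [ 0.48480674 -0.05188222]
```

The depth map gives a box of 112 x 230 mm at (0.4716, 0.0398), turned 8.8°. The cap centre is (0.6496, 0.087, 0.22), and both views agree on it. The cover is at about 0.024. Moving now.

Units first: turns go in shares of 60 degrees. So 6.4 degrees / 60 = 0.1067.

```bash
python3 steer.py '[0, -0.227, 0.224, 0.02, 0, 0, 0.1067, 0, -0.227, 0.224, 0.02, 0, 0, 0.1067, 0, -0.227, 0.224, 0.02, 0, 0, 0.1067, 0, -0.227, 0.224, 0.02, 0, 0, 0.1067, 0, -0.227, 0.224, 0.02, 0, 0, 0.1067, 0, -0.227, 0.224, 0.02, 0, 0, 0.1067, 0, -0.227, 0.224, 0.02, 0, 0, 0.1067, 0, -0.227, 0.224, 0.02, 0, 0, 0.1067]'
cat > go.py <<'E'
import sys
from h import *
from station import r, capture
S=r.sense();th=np.radians(8.8);yb=np.array([-np.sin(th),np.cos(th)]);c=np.array([.4716,.0398])
print("t",S["time_s"],"pos",S["tcp_pos"].round(4),"boxy",(yb@(S["tcp_pos"][:2]-c)).round(4),"F",np.round(S["wrist_force"],1),"w",S["gripper_width"],"yaw err",np.degrees(np.arctan2(-S["ee_rot"][0,1],S["ee_rot"][1,1])).round(2)-8.8,"zax",S["ee_rot"][:,2].round(3))
for n,p in dict(pre=[*(c-.0915*yb),.20],push0=[*(c-.0915*yb),.092],open=[*(c+.042*yb),.092],cap=[.6496,.087,.269],well=[*(c-.057*yb),.109]).items(): print(n,rel(S,p))
E
python3 go.py
```

```text
time_s: 0.9
tcp_pos: [0.3248, -0.3255, 0.2211]
ee_rot: [[-0.988, -0.157, -0.0], [-0.157, 0.988, 0.001], [0.0, 0.001, -1.0]]
wrist_force: [0.1, -0.2, 0.4]
gripper_width: 0.355
gripper_force: 0.0
t 0.9 pos [ 0.3248 -0.3255  0.2211] boxy -0.3385 F [ 0.1 -0.2  0.4] w 0.35497815929097404 yaw err 0.21999999999999886 zax [-0.     0.001 -1.   ]
pre [-0.2019  0.2463  0.0212]
push0 [-0.2019  0.2462  0.1292]
open [-0.2024  0.3797  0.1293]
cap [-0.3854  0.3565 -0.0477]
well [-0.202   0.2807  0.1122]
```

```bash
python3 steer.py '[0, -0.202, 0.246, 0.02, 0, 0, 0, 0, -0.202, 0.246, 0.02, 0, 0, 0, 0, -0.202, 0.246, 0.02, 0, 0, 0, 0, -0.202, 0.246, 0.02, 0, 0, 0, 0, -0.202, 0.246, 0.02, 0, 0, 0, 0, -0.202, 0.246, 0.02, 0, 0, 0, 0, -0.202, 0.246, 0.02, 0, 0, 0, 0, -0.202, 0.246, 0.02, 0, 0, 0]'; python3 go.py
```

```text
time_s: 1.7
tcp_pos: [0.4874, -0.0524, 0.2006]
ee_rot: [[-0.988, -0.155, -0.001], [-0.155, 0.988, -0.0], [0.001, -0.0, -1.0]]
wrist_force: [0.2, 0.4, 0.1]
gripper_width: 0.009
gripper_force: 0.0
t 1.7 pos [ 0.4874 -0.0524  0.2006] boxy -0.0936 F [0.2 0.4 0.1] w 0.00889175598949914 yaw err 0.11999999999999922 zax [-0.001 -0.    -1.   ]
pre [0.0015 0.0021 0.0006]
push0 [0.0015 0.0021 0.1086]
open [0.0012 0.1356 0.1086]
cap [-0.1818  0.1126 -0.0686]
well [0.0014 0.0366 0.0916]
```

```bash
python3 steer.py '[0, 0.001, 0.001, 0.03, 0, 0, 0, 0, 0.001, 0.001, 0.06, 0, 0, 0, 0, 0.001, 0.001, 0.09, 0, 0, 0, 0, 0.001, 0.001, 0.107, 0, 0, 0, 0, 0.001, 0.001, 0.107, 0, 0, 0, 0, 0.001, 0.001, 0.107, 0, 0, 0]'; python3 go.py
python3 - <<'E'
from h import *
from station import r, capture
c=capture("scene");im=np.hstack([c["pixels"][150:300,200:400]]);cv2.imwrite("pics/a.png",cv2.resize(im,None,fx=4,fy=4,interpolation=cv2.INTER_CUBIC)[:,:,::-1])
E
```

```text
time_s: 2.3
tcp_pos: [0.4851, -0.0539, 0.0946]
ee_rot: [[-0.988, -0.151, -0.0], [-0.151, 0.988, -0.0], [0.0, -0.0, -1.0]]
wrist_force: [0.9, 0.6, 0.3]
gripper_width: 0.009
gripper_force: 0.0
t 2.3 pos [ 0.4851 -0.0539  0.0946] boxy -0.0947 F [0.9 0.6 0.3] w 0.00863151153050722 yaw err -0.10000000000000142 zax [-0. -0. -1.]
pre [-0.001   0.0032 -0.1054]
push0 [-0.001   0.0032  0.0026]
open [-0.0007  0.1367  0.0025]
cap [-0.1839  0.1143 -0.1745]
well [-0.0009  0.0377 -0.0144]
```

View pics/a.png

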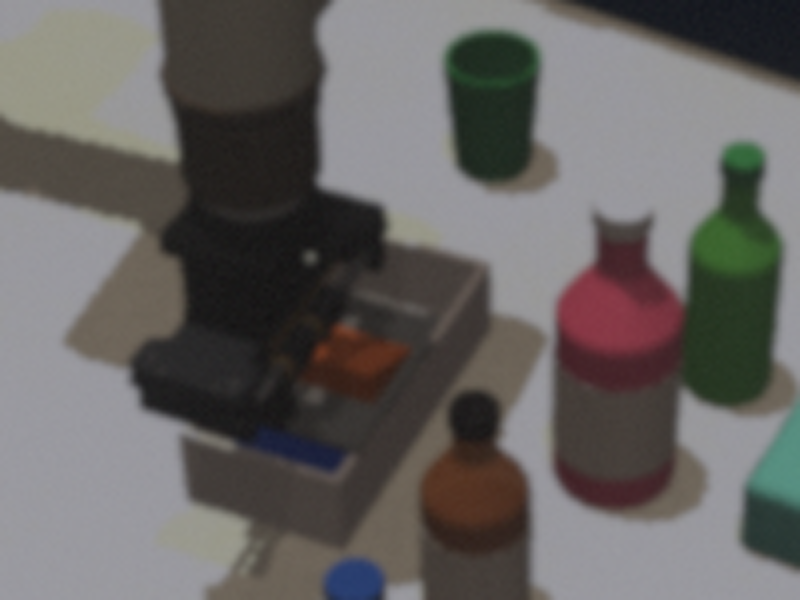

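The crop shows the closed fingertips over the plate just in front of the orange ramp at about (310,370), clear of all the bottles. Pushing slowly along tool +y.

```bash
python3 steer.py '[0, -0.001, 0.01, 0.001, 0, 0, 0, 0, -0.001, 0.02, 0.001, 0, 0, 0, 0, -0.001, 0.03, 0.001, 0, 0, 0, 0, -0.001, 0.038, 0.001, 0, 0, 0, 0, -0.001, 0.046, 0.001, 0, 0, 0, 0, -0.001, 0.054, 0.001, 0, 0, 0, 0, -0.001, 0.062, 0.001, 0, 0, 0, 0, -0.001, 0.07, 0.001, 0, 0, 0]'; python3 go.py
```

```text
time_s: 3.15
tcp_pos: [0.4754, 0.0171, 0.0933]
ee_rot: [[-0.988, -0.153, 0.0], [-0.153, 0.988, -0.0], [-0.0, -0.0, -1.0]]
wrist_force: [1.2, -2.1, 1.4]
gripper_width: 0.006
gripper_force: 0.9
t 3.15 pos [0.4754 0.0171 0.0933] boxy -0.023 F [ 1.2 -2.1  1.4] w 0.006246886020875759 yaw err -0.02000000000000135 zax [ 0. -0. -1.]
pre [ 0.0002 -0.0685 -0.1066]
push0 [ 0.0002 -0.0685  0.0014]
open [0.0003 0.065  0.0013]
cap [-0.1829  0.0424 -0.1756]
well [ 0.0002 -0.034  -0.0157]
```

Contact, at about 2 N. Continuing the push.

```bash
python3 steer.py '[0, 0, 0.007, 0, 0, 0, 0, 0, 0, 0.014, 0, 0, 0, 0, 0, 0, 0.021, 0, 0, 0, 0, 0, 0, 0.028, 0, 0, 0, 0, 0, 0, 0.034, 0, 0, 0, 0, 0, 0, 0.038, 0, 0, 0, 0, 0, 0, 0.042, 0, 0, 0, 0, 0, 0, 0.045, 0, 0, 0, 0]'; python3 go.py
```

```text
time_s: 3.95
tcp_pos: [0.4685, 0.0613, 0.0932]
ee_rot: [[-0.988, -0.152, 0.0], [-0.152, 0.988, 0.0], [-0.0, 0.0, -1.0]]
wrist_force: [0.5, -1.2, 1.8]
gripper_width: 0.007
gripper_force: 0.8
t 3.95 pos [0.4685 0.0613 0.0932] boxy 0.0217 F [ 0.5 -1.2  1.8] w 0.006992358099036623 yaw err -0.030000000000001137 zax [ 0.  0. -1.]
pre [ 1.000e-04 -1.132e-01 -1.068e-01]
push0 [ 0.0002 -0.1132  0.0012]
open [0.0002 0.0203 0.0012]
cap [-0.1829 -0.0022 -0.1757]
well [ 0.0002 -0.0787 -0.0158]
```

```bash
cat > cov.py <<'E'
from h import *
from station import r, capture
import sys
c=capture("top");cv2.imwrite(f"pics/{sys.argv[1]}.png",cv2.resize(c["pixels"][185:330,200:355],None,fx=4,fy=4,interpolation=cv2.INTER_CUBIC)[:,:,::-1])
np.savez(f"pics/{sys.argv[1]}.npz",**c)
th=np.radians(8.8);A=np.array([[np.cos(th),np.sin(th)],[-np.sin(th),np.cos(th)]]);o=np.array([.4716,.0398])
for n,lo,hi,zz in(("orange",(8,150,60),(25,255,255),.0655),("blue",(105,110,40),(125,255,255),.007)):
    m=mask(c,lo,hi,(240,255,350,330))
    q=big(m);b=cv2.boxPoints(cv2.minAreaRect(q));
    for p in b: print(n,p.round(1),(A@(ray(c,*p,zz)[:2]-o)).round(4))
E
python3 cov.py b
```

```text
orange [279. 313.] [-0.0403  0.0447]
orange [284. 313.] [-0.042   0.0331]
orange [284. 315.] [-0.0466  0.0337]
orange [279. 315.] [-0.0449  0.0454]
blue [298.  273.8] [ 0.0484 -0.0102]
blue [335.4 268.2] [ 0.0487 -0.1042]
blue [341.2 307.1] [-0.0482 -0.1041]
blue [303.9 312.7] [-0.0484 -0.0111]
```

View pics/b.png

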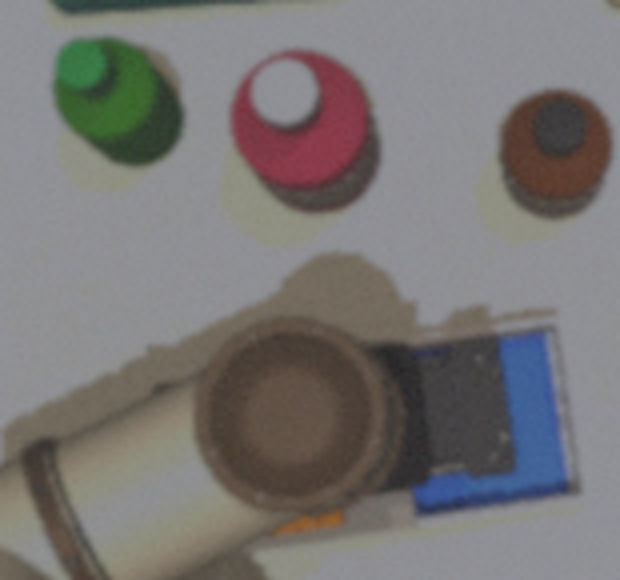

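The blue well (crop x 415–575) is mostly uncovered, and the arm hides the ramp. The push force is still low, so the stop has not been reached. I'll creep until the force rises.

```bash
python3 steer.py '[0, 0, 0.002, 0, 0, 0, 0, 0, 0, 0.004, 0, 0, 0, 0, 0, 0, 0.006, 0, 0, 0, 0, 0, 0, 0.006, 0, 0, 0, 0]'; python3 steer.py '[0, 0, 0.0015, 0, 0, 0, 0, 0, 0, 0.003, 0, 0, 0, 0, 0, 0, 0.003, 0, 0, 0, 0]'
```

```text
time_s: 4.4
tcp_pos: [0.4673, 0.0671, 0.0931]
ee_rot: [[-0.988, -0.152, -0.0], [-0.152, 0.988, 0.0], [0.0, 0.0, -1.0]]
wrist_force: [-0.4, -0.1, 0.3]
gripper_width: 0.007
gripper_force: 0.1
time_s: 4.7
tcp_pos: [0.4669, 0.07, 0.0931]
ee_rot: [[-0.988, -0.153, -0.001], [-0.153, 0.988, -0.0], [0.001, 0.0, -1.0]]
wrist_force: [1.0, -0.2, -0.3]
gripper_width: 0.003
gripper_force: 0.3
```

```bash
python3 steer.py '[0, 0, 0.002, 0, 0, 0, 0, 0, 0, 0.004, 0, 0, 0, 0]'; python3 steer.py '[0, 0, 0.002, 0, 0, 0, 0, 0, 0, 0.003, 0, 0, 0, 0]';python3 go.py|head -1; python3 cov.py c
python3 - <<'E'
from h import *
from station import r, capture
c=capture("scene");np.savez("pics/c_s.npz",**c);cv2.imwrite("pics/cs.png",cv2.resize(c["pixels"][180:300,220:380],None,fx=5,fy=5,interpolation=cv2.INTER_CUBIC)[:,:,::-1])
E
```

```text
time_s: 4.9
tcp_pos: [0.4663, 0.0734, 0.0932]
ee_rot: [[-0.988, -0.153, -0.001], [-0.153, 0.988, -0.001], [0.001, -0.001, -1.0]]
wrist_force: [4.9, -11.9, -2.3]
gripper_width: 0.009
gripper_force: 6.3
time_s: 5.1
tcp_pos: [0.4662, 0.0736, 0.0932]
ee_rot: [[-0.988, -0.154, -0.001], [-0.154, 0.988, -0.006], [0.002, -0.006, -1.0]]
wrist_force: [8.8, -21.7, -4.0]
gripper_width: 0.004
gripper_force: 11.3
t 5.1 pos [0.4662 0.0736 0.0932] boxy 0.0343 F [  8.8 -21.7  -4. ] w 0.004148093112665881 yaw err 0.049999999999998934 zax [-0.001 -0.006 -1.   ]
orange [265.9 316.5] [-0.0438  0.0764]
orange [278.9 313.6] [-0.0416  0.0451]
orange [279.3 315.5] [-0.0461  0.0448]
orange [266.3 318.4] [-0.0484  0.076 ]
blue [296.6 273.8] [ 0.0489 -0.0066]
blue [335.4 268. ] [ 0.0492 -0.1043]
blue [341.3 307.1] [-0.0481 -0.1043]
blue [302.4 312.9] [-0.0483 -0.0076]
```

View pics/cs.png

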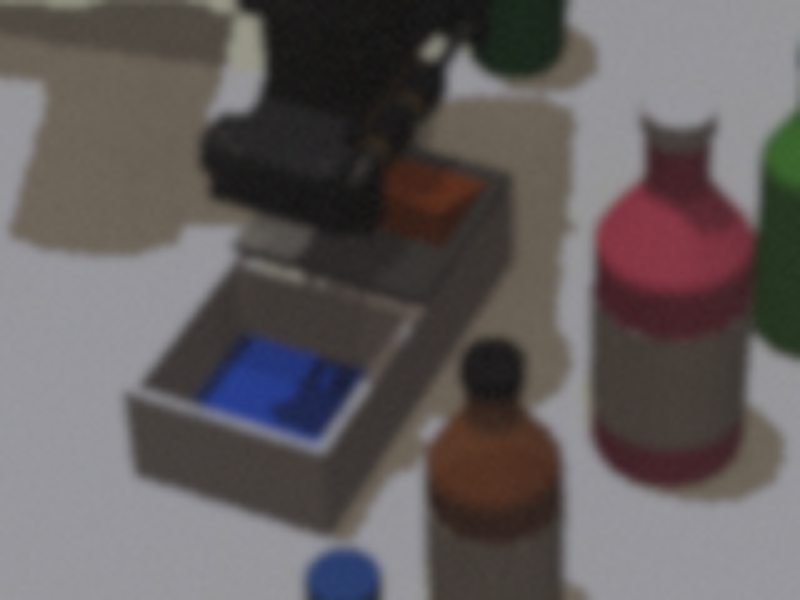

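The cover is at its stop: the force rose to about 22 N with no further motion, and the whole blue well (crop centre (285,385)) is uncovered. Backing off, then lifting.

```bash
python3 steer.py '[0, 0, -0.01, 0, 0, 0, 0, 0, 0, -0.025, 0, 0, 0, 0, 0, 0, -0.03, -0.04, 0, 0, 0, 0, 0, -0.03, -0.09, 0, 0, 0, 0, 0, -0.03, -0.14, 0, 0, 0, 0, 0, -0.03, -0.185, 0, 0, 0, 0, 0, -0.03, -0.185, 0, 0, 0, 0, 0, -0.03, -0.185, 0, 0, 0]'; python3 go.py
```

```text
time_s: 6.0
tcp_pos: [0.4707, 0.0477, 0.2793]
ee_rot: [[-0.988, -0.152, 0.003], [-0.152, 0.988, 0.003], [-0.003, 0.002, -1.0]]
wrist_force: [-0.8, 0.1, -0.9]
gripper_width: 0.004
gripper_force: 0.0
t 6.0 pos [0.4707 0.0477 0.2793] boxy 0.0079 F [-0.8  0.1 -0.9] w 0.00398698206307446 yaw err -0.030000000000001137 zax [ 0.003  0.003 -1.   ]
pre [ 0.0005 -0.0996  0.0791]
push0 [ 0.0008 -0.0998  0.1871]
open [0.0009 0.0337 0.1873]
cap [-0.1828  0.0116  0.0108]
well [ 0.0008 -0.0653  0.1701]
```

```bash
python3 steer.py '[0, -0.045, 0.003, 0, 0, 0, 0, 0, -0.09, 0.006, 0, 0, 0, 0, 0, -0.135, 0.009, 0, 0, 0, 0, 0, -0.165, 0.0115, 0, 0, 0, 0, 0, -0.183, 0.0115, 0, 0, 0, 0, 0, -0.183, 0.0115, 0.01, 0, 0, 0, 0, -0.183, 0.0115, 0.01, 0, 0, 0, 0, -0.183, 0.0115, 0.01, 0, 0, 0]'; python3 go.py
```

```text
time_s: 6.8
tcp_pos: [0.6484, 0.0862, 0.2669]
ee_rot: [[-0.988, -0.153, -0.003], [-0.153, 0.988, -0.001], [0.003, -0.0, -1.0]]
wrist_force: [0.4, -0.0, 0.6]
gripper_width: 0.003
gripper_force: 0.0
t 6.8 pos [0.6484 0.0862 0.2669] boxy 0.0188 F [ 0.4 -0.   0.6] w 0.003409251161993559 yaw err -0.02000000000000135 zax [-0.003 -0.001 -1.   ]
pre [ 0.1816 -0.1103  0.0675]
push0 [ 0.1812 -0.1103  0.1755]
open [0.1813 0.0232 0.1755]
cap [-0.0013  0.0006 -0.0021]
well [ 0.1813 -0.0758  0.1585]
```

Tip is about 28 mm above the cap. Holding for over 2 s.

```bash
H='hold'; python3 steer.py '[0, -0.001, 0, 0, 0, 0, 0, 0, -0.001, 0, 0, 0, 0, 0, 0, -0.001, 0, 0, 0, 0, 0, 0, -0.001, 0, 0, 0, 0, 0, 0, -0.001, 0, 0, 0, 0, 0, 0, -0.001, 0, 0, 0, 0, 0, 0, -0.001, 0, 0, 0, 0, 0, 0, -0.001, 0, 0, 0, 0, 0]'
python3 steer.py '[0, 0, 0, 0, 0, 0, 0, 0, 0, 0, 0, 0, 0, 0, 0, 0, 0, 0, 0, 0, 0, 0, 0, 0, 0, 0, 0, 0, 0, 0, 0, 0, 0, 0, 0, 0, 0, 0, 0, 0, 0, 0, 0, 0, 0, 0, 0, 0, 0, 0, 0, 0, 0, 0, 0, 0]' >/dev/null
python3 steer.py '[0, 0, 0, 0, 0, 0, 0, 0, 0, 0, 0, 0, 0, 0, 0, 0, 0, 0, 0, 0, 0, 0, 0, 0, 0, 0, 0, 0, 0, 0, 0, 0, 0, 0, 0, 0, 0, 0, 0, 0, 0, 0, 0, 0, 0, 0, 0, 0, 0, 0, 0, 0, 0, 0, 0, 0]' >/dev/null
python3 steer.py '[0, 0, 0, 0, 0, 0, 0, 0, 0, 0, 0, 0, 0, 0, 0, 0, 0, 0, 0, 0, 0, 0, 0, 0, 0, 0, 0, 0]' ; python3 go.py; python3 cov.py d >/dev/null
```

```text
time_s: 7.6
tcp_pos: [0.6507, 0.0866, 0.2682]
ee_rot: [[-0.988, -0.152, -0.0], [-0.152, 0.988, 0.0], [0.0, 0.0, -1.0]]
wrist_force: [0.1, 0.4, -0.0]
gripper_width: 0.006
gripper_force: 0.0
time_s: 9.6
tcp_pos: [0.6507, 0.0866, 0.2682]
ee_rot: [[-0.988, -0.153, -0.0], [-0.153, 0.988, -0.0], [0.0, -0.0, -1.0]]
wrist_force: [0.2, -0.4, 0.2]
gripper_width: 0.005
gripper_force: 0.0
t 9.6 pos [0.6507 0.0866 0.2682] boxy 0.0188 F [ 0.2 -0.4  0.2] w 0.004674304460809239 yaw err -0.030000000000001137 zax [-0. -0. -1.]
pre [ 0.1841 -0.1104  0.0682]
push0 [ 0.1841 -0.1104  0.1762]
open [0.1842 0.0231 0.1762]
cap [ 0.001   0.0006 -0.0008]
well [ 0.1841 -0.0759  0.1592]
```

View pics/d.png

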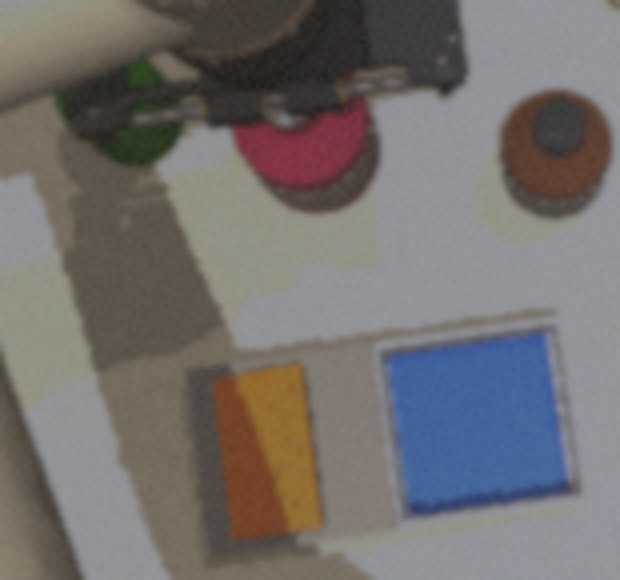

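The cover is fully open, with the blue well clear at crop (480,425), and the bottles have not moved. The hold over the pink cap is done. Moving to the well, straight back first and away from the amber bottle.

```bash
python3 steer.py '[0, 0.045, -0.005, 0, 0, 0, 0, 0, 0.09, -0.02, 0, 0, 0, 0, 0, 0.13, -0.045, 0, 0, 0, 0, 0, 0.165, -0.07, 0, 0, 0, 0, 0, 0.184, -0.0755, 0, 0, 0, 0, 0, 0.184, -0.0755, 0.03, 0, 0, 0, 0, 0.184, -0.0755, 0.07, 0, 0, 0, 0, 0.184, -0.0755, 0.11, 0, 0, 0]'; python3 steer.py '[0, 0, 0, 0.03, 0, 0, 0, 0, 0, 0, 0.048, 0, 0, 0, 0, 0, 0, 0.048, 0, 0, 0, 0, 0, 0, 0.048, 0, 0, 0]'; python3 go.py
```

```text
time_s: 10.45
tcp_pos: [0.4807, -0.0161, 0.1582]
ee_rot: [[-0.988, -0.152, 0.004], [-0.152, 0.988, 0.001], [-0.004, 0.001, -1.0]]
wrist_force: [1.2, 0.7, -0.2]
gripper_width: 0.006
gripper_force: 0.0
time_s: 10.85
tcp_pos: [0.481, -0.0161, 0.1108]
ee_rot: [[-0.988, -0.153, 0.001], [-0.153, 0.988, -0.0], [-0.001, -0.0, -1.0]]
wrist_force: [-0.2, -0.5, 0.3]
gripper_width: 0.011
gripper_force: 0.0
t 10.85 pos [ 0.481  -0.0161  0.1108] boxy -0.0566 F [-0.2 -0.5  0.3] w 0.010548432148843328 yaw err 0.0 zax [ 0.001 -0.    -1.   ]
pre [ 0.0006 -0.0349 -0.0892]
push0 [ 0.0007 -0.0349  0.0188]
open [0.0007 0.0986 0.0188]
cap [-0.1825  0.076  -0.1581]
well [ 0.0007 -0.0004  0.0018]
```

Tip is at z ≈ 0.092, about 32 mm above the mouth and centred. Holding.

```bash
python3 steer.py '[0, 0, 0, 0, 0, 0, 0, 0, 0, 0, 0, 0, 0, 0, 0, 0, 0, 0, 0, 0, 0, 0, 0, 0, 0, 0, 0, 0, 0, 0, 0, 0, 0, 0, 0, 0, 0, 0, 0, 0, 0, 0, 0, 0, 0, 0, 0, 0, 0, 0, 0, 0, 0, 0, 0, 0]' >/dev/null
python3 steer.py '[0, 0, 0, 0, 0, 0, 0, 0, 0, 0, 0, 0, 0, 0, 0, 0, 0, 0, 0, 0, 0, 0, 0, 0, 0, 0, 0, 0, 0, 0, 0, 0, 0, 0, 0, 0, 0, 0, 0, 0, 0, 0, 0, 0, 0, 0, 0, 0, 0, 0, 0, 0, 0, 0, 0, 0]' >/dev/null
python3 steer.py '[0, 0, 0, 0, 0, 0, 0, 0, 0, 0, 0, 0, 0, 0, 0, 0, 0, 0, 0, 0, 0, 0, 0, 0, 0, 0, 0, 0, 0, 0, 0, 0, 0, 0, 0, 0, 0, 0, 0, 0, 0, 0, 0, 0, 0, 0, 0, 0, 0, 0, 0, 0, 0, 0, 0, 0]' >/dev/null
python3 steer.py '[0, 0, 0, 0, 0, 0, 0, 0, 0, 0, 0, 0, 0, 0, 0, 0, 0, 0, 0, 0, 0, 0, 0, 0, 0, 0, 0, 0]'
python3 -c "
from station import r, capture
print(r.finish_job())"
```

```text
time_s: 13.65
tcp_pos: [0.4804, -0.0161, 0.1103]
ee_rot: [[-0.988, -0.153, 0.0], [-0.153, 0.988, 0.0], [-0.0, 0.0, -1.0]]
wrist_force: [-0.1, -0.2, 0.6]
gripper_width: 0.008
gripper_force: 0.0
the job is handed in; nothing more can be done
None
```

The job is handed in at 13.65 s: the cover was pushed fully open to its stop, the fingertip pointed at the pink cap for over 2 s, then at the blue well for over 2 s, and it is still pointing there, touching nothing.

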